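# Fit a sanding drum on the spindle sander

### The job

Set up the spindle sander with the middle-sized of the three sanding drums: lower it squarely down over the spindle without forcing or dropping it, and turn it under a light push until its notched foot drops over the drive key and the drum sits fully home. Then lower the flanged clamp washer over the spindle until it lies flat on top of the drum; leave the nut for me, and leave the other drums and everything else where they are.

Things in the scene. Friction and masses are not known exactly. Their poses are not given: they have to be found in the camera images.
- sander: Spindle sander let into the bench (fixed, off): flat cast table plate 320 x 320 mm along its x and y axes, top 20 mm above the bench, with a round throat opening 56 mm in diameter in the middle where the spindle stands upright. A switch box 50 mm high stands at its -x edge, a dust port 61 mm high at its +x edge. Origin: on the spindle's axis at bench height; z up.
- spindle_tip (a point): Centre of the spindle's top end, 118 mm above the bench. The spindle is a plain upright steel rod 12.7 mm in diameter; its last 4 mm taper to 8 mm. It can be turned but is stiff (0.25 N m): light rubbing does not move it, and a drum engaged on the key turns it along.
- seat (a point): Centre of the seat flange in the throat: 40 mm in diameter, top face 8 mm above the bench (12 mm below the table's top). On it lies the drive key, a level steel bar 6 x 6 mm and 35 mm long, right through the spindle, its flat top 14 mm above the bench. The key's direction about the spindle differs each time and is not measured (this point's axes are the sander's): find it by feel.
- drum_mid: The middle-sized sanding drum, the one to fit: upright cylinder 38 mm in diameter, 90 mm tall over all, 0.14 to 0.28 kg, bore of 14.2 mm right through along its axis (1.5 mm more than the spindle). It stands over a dowel on the drum board. Fully home its underside is 8 mm above the bench; resting on the key, not engaged, 14 mm. Origin: centre of the underside, z up along the bore.
- drum_foot (a point): Centre of drum_mid's underside. The lowest 8 mm of the drum are a steel foot, 36 mm in diameter, with four notches at right angles, 7.5 mm wide and 8 mm deep, along the drum's +x, -x, +y and -y: it drops over the drive key at every quarter turn, with about 0.04 rad of play either way.
- drum_top (a point): Centre of drum_mid's top face, 90 mm above its underside. The abrasive cover, where it is gripped, reaches from 8 to 90 mm height. With the drum home, 20 mm of spindle stand out above this face: grip high enough to leave the gripper room for it.
- drum_large: Sanding drum 60 mm in diameter, else like drum_mid; on the drum board. Leave alone.
- drum_small: Sanding drum 26 mm in diameter, else like drum_mid; on the drum board. Leave alone.
- board: Plywood drum board 270 x 100 x 15 mm (fixed), long along its x axis, with three upright dowels 11 mm in diameter in a row along x at -85, 0 and +85 mm, their tops 46 mm above the bench; a drum stands loosely over each one on the board's top face, 15 mm above the bench; which drum is on which dowel varies. Origin: centre of the underside.
- washer: Flanged steel clamp washer, about 0.05 kg, lying flange down on the sander's table: flange 34 mm in diameter and 4 mm thick, above it a hub 24 mm in diameter from 4 to 11 mm height, with a bore of 14.6 mm right through. Grip it by the hub. Origin: centre of the underside, z up. In place on the fitted drum its underside is 98 mm above the bench.
- nut: Hexagon nut 19 mm across flats, 10 mm high, lying on the sander's table on the other side of the spindle from the washer (which side is which varies). Origin: centre of the underside. Leave alone.
- bridge: Dark wooden guitar bridge blank 28 x 150 x 10 mm lying on the far part of the sander's table. Origin: centre of the underside. Leave alone.
- glue_bottle: White squeeze bottle, 50 mm in diameter, 128 mm tall, standing on the bench. Origin: centre of the underside. Leave alone.
- brush: Bench brush 220 mm long lying on the bench along its own x. Origin: middle of its underside. Leave alone.
- cam_clamp: Wooden cam clamp with a steel bar 240 mm long lying on the bench. Origin: on its underside near the bar. Leave alone.

How it is judged:
By the outcome, as a careful person would: the job done as asked, in the order asked, and still so for the second after the job is handed in, with the robot touching nothing.
It also fails if it takes over 72 s, if anything falls off the work surface, if the arm or the gripper's body presses on something with over 40 N, if the wrist force passes 120 N, or if a joint passes its speed limit or range.

### The arm

A 7-joint arm with a two-finger parallel gripper is mounted at the origin on the work surface. World frame = base frame: x ahead of the robot, y to its left, z up, the work surface at z = 0. Lengths are in mm, angles in rad, forces in N, time in s.
With the tool pointing down it reaches from about 400 to 900 mm from the base axis. Payload 5.5 kg.
Tool frame: the origin (TCP) lies midway between the tips of the shut fingers; the grasp point (between the pads) lies robot.hold_point_z behind it (robot.hold_point_z is the distance from the TCP to the grasp point, in mm); z points along the fingers, y is the line along which they close (so a half turn about z gives the same grasp; the last joint's range is limited). The gripper opens to 92 mm and grips with 3 to 60 N. Pads are 19 mm wide; open, the fingers measure 130 mm over their backs; the gripper's body (75 mm by 190 mm) begins 47 mm behind the grasp point.
Start: joints at [-1.013, 0.501, -0.427, 1.55, 0.221, 1.138, -0.21], TCP at [188.818, 621.971, 226.729] pointing down, gripper open.
Joint ranges: [-2.88, 2.88], [-0.31, 2.03], [-1.54, 1.56], [0.2, 2.42], [-1.41, 4.55], [0.19, 2.02], [-2.57, 2.57]. Speed limits (rad/s): [2.57, 2.57, 3.14, 3.14, 3.14, 3.14, 3.14].

### API

Orientations are given as a unit quaternion [w, x, y, z].
In Python, from rig import robot, snapshot gives the robot as it stands.
- The arm moves only by the shell command python3 -m crank 'ROWS' [OPENING]. ROWS is JSON, a list of rows, each a list of 4 numbers: the shift along the tool's x, y, z in m, then the turn about the tool's z in rad. A call has exactly 8 rows; each row shifts and turns the commanded pose from where the row before left it, along the tool's axes as they then stand; what a row does not reach is not made up. A row lasts 1/10 s, in which the tool goes at most 50 mm and 8.59 degrees, less where a joint would pass 70% of its speed; a pose out of reach is approached as far as the arm can. A call is refused whole if a number of a shift passes 0.05 or a number of a turn 0.15, either way. A call with a gripper value outside its range is refused whole. OPENING is the closure, from 0 (fully open) to 1 (shut), set as the call begins (- or left out, the last holds). The fingers move at their own pace and stop on an object; the grip force is fixed at half the most. Time passes only in rows, so rows that do not move let the fingers close, or fill a call up. It gives the time, the measured TCP pose, the force, the opening and the grip force at its end, in the units of the state.
- robot.state(): the state, without advancing time (a new reading comes with each control period).
- snapshot(name): name is "scene" or "top"; returns a dict with "frame" (384x512x3 uint8, red, green, blue), "vfov" (degrees; the focal length in pixels is half the picture's height over the tangent of half this angle, whatever the lens; pixels are square), "cx", "cy" (the principal point, pixels), "k1" (the pictures are not rectified: a ray, as slopes to the right and down, at radius r is drawn at 1 + k1 r^2 times it, then the intrinsics apply), "position" and "orientation" of the camera in the world. Camera axes: x right, y down, z forward; pixel columns grow to the right and rows downward; lengths in mm; the calibration is good to about 2 mm. A picture is of the moment at which its call begins. There is no depth.
- robot.finish_job(): hands the job in; it is judged then, once.
The state is a dict: "time": time; "joint_positions": joint angles; "joint_velocities": joint speeds; "effort": joint torques, N m; "position": TCP position; "orientation": TCP orientation; "contact_force": force on the tool from outside, world axes, zero at the start; "torque": the same for the moment, N m; "grip_width": opening from 0.0 (shut) to 1.0 (fully open); "gripper_force": force on a finger pad.
Only numpy, scipy, OpenCV 4.12 (cv2) and the standard library are available. Lean on these libraries where they do the work, as an engineer would, in place of code of your own. Each camera call takes 0.05 s, during which the arm holds its last target. There are 200 camera calls.

## Working session

There is one attempt and no reset: what is moved stays moved. The work goes in short steps, Python scripts to look and compute and a shell command to move; the robot and the scene stay as the last step left them, time stands still between calls to the robot, and variables do not carry over. Pictures are saved under pics/ and viewed, at most 10 in all, crops included, and the job is handed in when it is done.

```bash
ls; mkdir -p pics; python3 - <<'E'
from rig import robot, snapshot
import cv2,pickle
S={}
for n in("scene","top"):
    s=snapshot(n);S[n]=s
    cv2.imwrite(f"pics/{n}0.png",s["frame"][:,:,::-1])
    print({k:v for k,v in s.items() if k!="frame"})
pickle.dump(S,open("s0.pkl","wb"))
print(robot.state(),robot.hold_point_z)
E
```

```text
pics
{'vfov': 55.80896662158824, 'cx': 253.085956176336, 'cy': 194.9061106435258, 'k1': 0.002428861324421402, 'position': array([1033.38889237,  757.50956532,  852.17267238]), 'orientation': array([-0.11234531,  0.25687506,  0.87516356, -0.39431267])}
{'vfov': 57.131114023316925, 'cx': 263.3694514270718, 'cy': 190.7392493424244, 'k1': -0.1040759667674275, 'position': array([ 464.3227251 ,   22.76260976, 1179.55953979]), 'orientation': array([ 0.02763648, -0.69796462,  0.71448499, -0.03991017])}
{'time': 0.1, 'joint_positions': array([-1.01282843,  0.50175228, -0.42680647,  1.5513459 ,  0.22081173,
        1.13830536, -0.21030364]), 'joint_velocities': array([-8.05544639e-04, -1.70725767e-03,  8.49472440e-05, -4.30284598e-03,
       -8.82321457e-04, -1.67870624e-03,  7.10441388e-04]), 'effort': array([-1.07962842e-02, -5.67866707e+01, -5.83803758e+00, -2.79915118e+01,
       -6.89124665e-02,  2.39810144e-02,  3.14465092e-05]), 'position': array([188.69404973, 621.34578345, 225.78293592]), 'orientation': array([-1.52866337e-04,  1.46826757e-01,  9.89161834e-01, -8.64251909e-04]), 'contact_force': array([-0.24305123,  0.73339992, -0.39342665]), 'torque': array([-0.01481308,  0.04796787, -0.01413338]), 'gripper_force': 0.0, 'grip_width': 0.9976615997685785} 18.8
```

View pics/scene0.png

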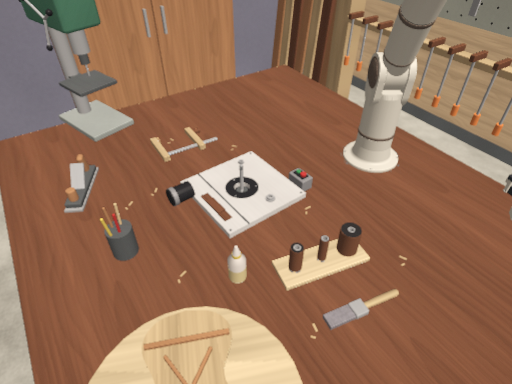

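View pics/top0.png

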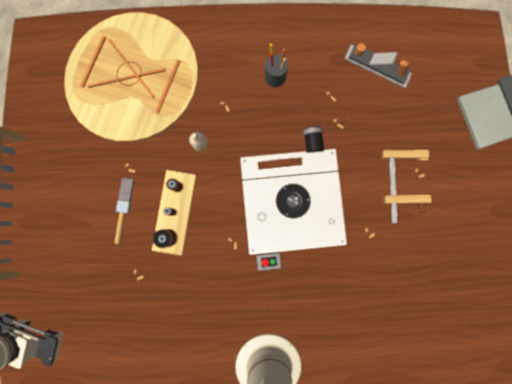

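The scene view shows the mid drum at about (296,257), the spindle tip at (241,162) and a small part at (270,198). In the top view, the mid drum is at (174,185), the spindle at (293,201), and washer/nut candidates are at (262,216) and (331,221). I'll zoom in to get exact pixels.

```bash
cat > h.py <<'E'
import numpy as np,cv2
from scipy.spatial.transform import Rotation as R
def K(s):
    f=192/np.tan(np.radians(s["vfov"]/2)); return np.array([[f,0,s["cx"]],[0,f,s["cy"]],[0,0,1.]]),np.array([s["k1"],0,0,0,0.])
def Rm(s): return R.from_quat(s["orientation"],scalar_first=True).as_matrix()
def ray(s,p):
    k,d=K(s); u=cv2.undistortPoints(np.array([[p]],float),k,d)[0,0]
    return s["position"],Rm(s)@np.array([u[0],u[1],1.])
def onz(s,p,z):
    o,d=ray(s,p); return o+d*(z-o[2])/d[2]
def proj(s,X):
    k,d=K(s);r=Rm(s).T
    return cv2.projectPoints(np.atleast_2d(np.array(X,float)),cv2.Rodrigues(r)[0],-r@s["position"],k,d)[0][:,0]
def tri(s1,p1,s2,p2):
    o1,d1=ray(s1,p1);o2,d2=ray(s2,p2);d1=d1/np.linalg.norm(d1);d2=d2/np.linalg.norm(d2)
    t=np.linalg.lstsq(np.c_[d1,-d2],o2-o1,rcond=None)[0]
    a,b=o1+d1*t[0],o2+d2*t[1]; return (a+b)/2,np.linalg.norm(a-b)
E
python3 - <<'E'
import pickle,cv2,numpy as np
S=pickle.load(open("s0.pkl","rb"))
c=lambda n,x,y,w,h,k:cv2.resize(S[n]["frame"][y:y+h,x:x+w,::-1],None,fx=k,fy=k,interpolation=cv2.INTER_CUBIC)
a=np.hstack([c("top",150,165,50,85,3.53),c("top",235,145,120,60*2,2.5)[:300]])if 0 else None
# tiles 400x300
t=[c("top",236,165,100,75,4),c("top",145,165,100,75,4),c("scene",220,150,80,60,5),c("scene",280,220,80,60,5)]
im=np.vstack([np.hstack(t[:2]),np.hstack(t[2:])])
cv2.imwrite("pics/crop.png",im)
E
```

```text
(no output)
```

View pics/crop.png

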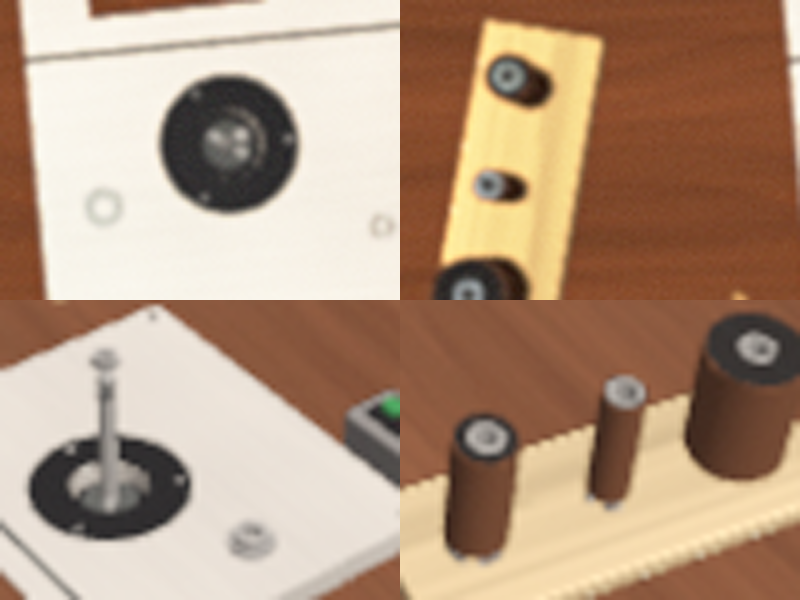

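The crops show the washer at about top (262,216.8) and scene (270,198). The nut is at top (331,221). Next I'll refine the centres numerically.

```bash
cat > m.py <<'E'
import pickle
from h import *
S=pickle.load(open("s0.pkl","rb"));T,C=S["top"],S["scene"]
def blob(s,box,f,pick=None):
    x,y,w,h=box; im=cv2.resize(s["frame"][y:y+h,x:x+w],None,fx=8,fy=8,interpolation=cv2.INTER_CUBIC)
    m=f(cv2.cvtColor(im,cv2.COLOR_RGB2HSV).astype(int)).astype(np.uint8)
    cs,_=cv2.findContours(m,cv2.RETR_EXTERNAL,cv2.CHAIN_APPROX_NONE); c=max(cs,key=cv2.contourArea)
    e=cv2.fitEllipse(cv2.convexHull(c)); cor=lambda q:(np.array(q)+.5)/8-.5+[x,y]
    return cor(e[0]),np.array(e[1])/8,cor(c[:,0,:])
if __name__=="__main__":
    dark=lambda h:h[...,2]<95
    for s,b in((T,(270,178,48,46)),(C,(220,172,44,40))):
        p,ax,_=blob(s,b,dark); print("throat",p,ax,onz(s,p,20))
    # table quad from top
    _,_,c=blob(T,(230,140,125,120),lambda h:(h[...,1]<70)&(h[...,2]>140))
    w=np.array([onz(T,q,20)[:2] for q in c[::10]],np.float32); r=cv2.minAreaRect(w); print("table",r)
    br=lambda h:(h[...,1]<70)&(h[...,2]>110)
    pd=[blob(T,(168,177,12,12),br),blob(C,(289,242,17,12),br)]
    print("drum",pd[0][:2],pd[1][:2],tri(T,pd[0][0],C,pd[1][0]),[onz(s,p[0],105) for s,p in zip((T,C),pd)])
    _,_,c=blob(T,(150,165,50,95),lambda h:(h[...,2]>170)&(h[...,0]>10)&(h[...,0]<30)&(h[...,1]<170))
    w=np.array([onz(T,q,15)[:2] for q in c[::10]],np.float32); r=cv2.minAreaRect(w); print("board",r,cv2.boxPoints(r))
    g=lambda s:np.median(cv2.cvtColor(s["frame"],cv2.COLOR_RGB2HSV)[205:230,255:270,2])
    for s,b in((T,(255,209,15,15)),(C,(263,191,15,14))):
        x,y,w_,h_=b; med=np.median(s["frame"][y:y+h_,x:x+w_].max(2)); print(med)
        p,ax,_=blob(s,b,lambda h:h[...,2]<(228 if s is T else 195)); print("washer",p,ax,onz(s,p,20),onz(s,p,24),onz(s,p,31))
    tp=blob(C,(235,155,13,12),lambda h:h[...,2]<185); print("tip",tp[:2],onz(C,tp[0],118))
E
python3 m.py
python3 - <<'E'
import pickle;S=pickle.load(open("s0.pkl","rb"))
print(S["top"]["frame"][209:225,254:271].max(2));print(S["scene"]["frame"][190:206,262:279].max(2));print(S["scene"]["frame"][156:172,232:250].max(2))
E
```

```text
throat [292.78485107 200.53645706] [33.05404282 33.32002258] [540.55380173 -95.06625711  20.        ]
throat [241.39790154 187.09533787] [20.12837029 31.74273872] [545.22290583 -93.07057888  20.        ]
table ((540.4074096679688, -95.21226501464844), (325.59014892578125, 324.0241394042969), 4.21873664855957)
drum (array([171.15694261, 183.56045914]), array([7.19842005, 8.26973915])) (array([296.83349323, 247.04265976]), array([6.85607338, 8.45331478])) (array([596.89312747, 285.54854733, 103.41192376]), np.float64(2.5735515505172235)) [array([595.70652602, 285.98224993, 105.        ]), array([598.86162547, 285.7938098 , 105.        ])]
board ((512.1692504882812, 301.4110107421875), (104.85487365722656, 275.16815185546875), 79.56320190429688) [[367.36417 274.77444]
 [637.9798  224.9275 ]
 [656.97437 328.04758]
 [386.3587  377.89453]]
245.0
washer [261.49728727 216.2679472 ] [9.60007858 9.75214005] [491.22382716   9.44387236  20.        ] [491.1310295    9.48981649  24.        ] [490.96863361   9.57021871  31.        ]
231.0
washer [269.69606638 197.82826567] [7.17729712 9.04183292] [
[... 3015 characters left out ...]
221 233 234 234 234 234]
 [234 234 234 233 231 225 199 157 144 151 168 204 228 233 233 234 234 234]
 [234 234 234 233 232 232 226 203 176 183 202 226 233 233 233 233 234 234]
 [234 234 234 233 233 233 225 198 177 193 201 222 233 233 233 233 233 234]
 [233 234 233 233 233 233 223 184 149 166 173 211 234 233 233 233 233 233]
 [232 233 233 233 232 232 224 186 124 122 154 211 233 233 234 233 233 233]
 [232 232 233 233 233 232 222 182 116 106 148 210 233 233 234 234 233 233]
 [232 232 233 233 233 233 223 179 106 110 149 209 232 233 233 234 234 234]
 [234 233 233 232 233 233 229 197 119 140 170 212 233 233 233 234 234 234]
 [234 234 234 233 233 232 232 206 128 155 174 210 233 233 233 233 234 234]]
```

The two views agree to about 3 mm. The heights also check out: drum top at 103 mm measured against 105, and throat and table centres coincide at about (541,-95). Now I'll move above the mid drum.

```bash
cat > go.py <<'E'
import sys
from h import *
from rig import robot
# go.py x y z [yaw of tool y, rad]: remaining shift in tool axes (mm), turn
s=robot.state();r=R.from_quat(s["orientation"],scalar_first=True).as_matrix();p=np.array(s["position"])
yaw=np.arctan2(r[1,1],r[0,1])
np.set_printoptions(precision=3,suppress=True)
print("t",s["time"],"p",p,"yaw_y",round(yaw,4),"zaxis",r[:,2],"F",s["contact_force"],"M",s["torque"],"w",round(s["grip_width"]*92,2),s["gripper_force"],"\nq",s["joint_positions"])
if len(sys.argv)>3:
    t=np.array([float(a) for a in sys.argv[1:4]]);print("tool shift mm",r.T@(t-p))
    if len(sys.argv)>4:
        d=yaw-float(sys.argv[4]);print("turn (mod pi)",(d+np.pi/2)%np.pi-np.pi/2)
E
A='[-0.0305,-0.0127,0.003,0]'
python3 -m crank '[[-0.0305,-0.0127,0.003,0],[-0.0305,-0.0127,0.003,0],[-0.0305,-0.0127,0.003,0],[-0.0305,-0.0127,0.003,0],[-0.0305,-0.0127,0.003,0],[-0.0305,-0.0127,0.003,0],[-0.0305,-0.0127,0.003,0],[-0.0305,-0.0127,0.003,0]]' 0
python3 -m crank '[[-0.0305,-0.0127,0.003,0],[-0.0305,-0.0127,0.003,0],[-0.0305,-0.0127,0.003,0],[-0.0305,-0.0127,0.003,0],[-0.0305,-0.0127,0.003,0],[-0.0305,-0.0127,0.003,0],[-0.0305,-0.0127,0.003,0],[-0.0305,-0.0127,0.003,0]]'
python3 go.py 597 286 71.2 1.388
```

```text
time: 0.9
position: [393.5, 452.6, 202.2]
orientation: [-0.0, 0.147, 0.989, -0.0]
contact_force: [0.2, 0.8, -0.1]
grip_width: 0.997
gripper_force: 0.0
time: 1.7
position: [597.4, 284.6, 178.1]
orientation: [-0.0, 0.147, 0.989, -0.0]
contact_force: [-0.5, 0.3, 1.1]
grip_width: 1.001
gripper_force: 0.0
t 1.7 p [597.361 284.606 178.057] yaw_y 1.276 zaxis [-0.001 -0.    -1.   ] F [-0.453  0.334  1.103] M [-0.002  0.06   0.064] w 92.05 0.0 
q [-0.284  0.55  -0.284  1.566  0.17   1.051  0.663]
tool shift mm [  0.67    1.294 106.857]
turn (mod pi) -0.1119531144166368
```

```bash
python3 -m crank '[[0.0007,0.0013,0.0135,-0.05],[0,0,0.0135,-0.06],[0,0,0.0135,0],[0,0,0.0135,0],[0,0,0.0135,0],[0,0,0.0135,0],[0,0,0.0135,0],[0,0,0.0125,0]]' 
python3 -m crank '[[0,0,0,0],[0,0,0,0],[0,0,0,0],[0,0,0,0],[0,0,0,0],[0,0,0,0],[0,0,0,0],[0,0,0,0]]' 0.7
python3 go.py 597 286 71.2 1.388
```

```text
time: 2.5
position: [596.2, 287.2, 70.5]
orientation: [-0.0, 0.092, 0.996, -0.0]
contact_force: [0.3, -0.3, -0.3]
grip_width: 0.998
gripper_force: 0.0
time: 3.3
position: [596.6, 287.2, 71.9]
orientation: [0.0, 0.092, 0.996, 0.0]
contact_force: [-0.7, -1.3, 0.4]
grip_width: 0.407
gripper_force: 30.0
t 3.3 p [596.555 287.221  71.878] yaw_y 1.386 zaxis [ 0.  0. -1.] F [-0.697 -1.343  0.425] M [-0.061  0.111  0.03 ] w 37.43 29.964161814423278 
q [-0.291  0.675 -0.281  1.63   0.229  0.869  0.724]
tool shift mm [-0.662 -1.118  0.678]
turn (mod pi) -0.001981581283593936
```

```bash
python3 -m crank '[[0,0,0,0],[0,0,0,0],[0,0,0,-0.13],[0,0,0,-0.14],[0,0,0,-0.145],[0,0,0,-0.145],[0,0,0,-0.145],[0,0,0,-0.145]]' 0.45
python3 -m crank '[[0,0,0,-0.145],[0,0,0,-0.145],[0,0,0,-0.145],[0,0,0,-0.145],[0,0,0,-0.14],[0,0,0,0],[0,0,0,0],[0,0,0,0]]' 
python3 -m crank '[[0,0,0,0],[0,0,0,0],[0,0,0,0],[0,0,0,0],[0,0,0,0],[0,0,0,0],[0,0,0,0],[0,0,0,0]]' 0.7
python3 go.py 597 286 71.2 -0.183
```

```text
time: 4.1
position: [596.5, 287.2, 71.7]
orientation: [-0.0, -0.329, 0.944, 0.0]
contact_force: [-0.1, -0.4, -0.1]
grip_width: 0.552
gripper_force: 0.0
time: 4.9
position: [596.5, 287.2, 71.7]
orientation: [-0.0, -0.637, 0.77, -0.0]
contact_force: [-0.6, 0.2, 0.5]
grip_width: 0.555
gripper_force: 0.0
time: 5.7
position: [596.6, 287.3, 71.8]
orientation: [0.0, -0.639, 0.77, -0.0]
contact_force: [0.3, -0.7, 1.7]
grip_width: 0.407
gripper_force: 29.9
t 5.7 p [596.634 287.288  71.837] yaw_y 2.956 zaxis [ 0.  0. -1.] F [ 0.314 -0.658  1.658] M [ 0.081 -0.183 -0.006] w 37.42 29.887058950262144 
q [-0.049  0.755 -0.644  1.62   0.531  0.948  2.077]
tool shift mm [ 1.198 -0.597  0.637]
turn (mod pi) -0.002596705385343512
```

```bash
python3 -m crank '[[0,0,-0.012,0],[0,0,-0.016,0.06],[0,0,-0.017,0.145],[0,0,-0.017,0.145],[0,0,-0.017,0.145],[0,0,-0.017,0.145],[0,0,-0.017,0.145],[0,0,-0.017,0.145]]' 
python3 go.py 542 -93.3 200
```

```text
time: 6.5
position: [595.2, 287.3, 202.5]
orientation: [-0.001, -0.223, 0.975, 0.0]
contact_force: [0.8, -0.1, -3.4]
grip_width: 0.405
gripper_force: 29.9
t 6.5 p [595.169 287.299 202.498] yaw_y 2.0208 zaxis [-0.002 -0.    -1.   ] F [ 0.775 -0.074 -3.388] M [ 0.049 -0.015 -0.006] w 37.26 29.85844412120059 
q [-0.14   0.558 -0.503  1.54   0.287  1.119  1.316]
tool shift mm [ 213.414 -319.587    2.675]
```

```bash
python3 -m crank '[[0.0195,-0.029,0,0],[0.0195,-0.029,0,0],[0.0195,-0.029,0,0],[0.0195,-0.029,0,0],[0.0195,-0.029,0,0],[0.0195,-0.029,0,0],[0.0195,-0.029,0,0],[0.0195,-0.029,0,0]]' 
python3 -m crank '[[0.0195,-0.029,0,0],[0.0195,-0.029,0,0],[0.0175,-0.0275,0,0],[0,0,0,0],[0,0,0,0],[0,0,0,0],[0,0,0,0],[0,0,0,0]]' 
python3 go.py 542 -93.3 200
python3 - <<'E'
from rig import snapshot
import cv2,pickle,numpy as np
S={n:snapshot(n) for n in("scene","top")};pickle.dump(S,open("s1.pkl","wb"))
c=lambda n,x,y,w,h,k:cv2.resize(S[n]["frame"][y:y+h,x:x+w,::-1],None,fx=k,fy=k,interpolation=cv2.INTER_CUBIC)
cv2.imwrite("pics/c1.png",np.hstack([c("scene",210,120,66,100,6),c("top",250,150,66,100,6)]))
E
```

```text
time: 7.3
position: [557.0, 9.4, 201.9]
orientation: [-0.001, -0.226, 0.974, 0.0]
contact_force: [0.2, -0.6, -3.0]
grip_width: 0.407
gripper_force: 29.9
time: 8.1
position: [545.2, -90.0, 201.8]
orientation: [-0.0, -0.227, 0.974, 0.0]
contact_force: [-0.3, -0.9, -2.8]
grip_width: 0.41
gripper_force: 29.9
t 8.1 p [545.245 -89.982 201.751] yaw_y 2.0282 zaxis [-0.  0. -1.] F [-0.281 -0.93  -2.823] M [ 0.139  0.026 -0.006] w 37.72 29.88107005949132 
q [ 0.474  0.355 -0.44   1.823  0.176  1.002  1.991]
tool shift mm [ 4.377 -1.544  1.75 ]
```

View pics/c1.png

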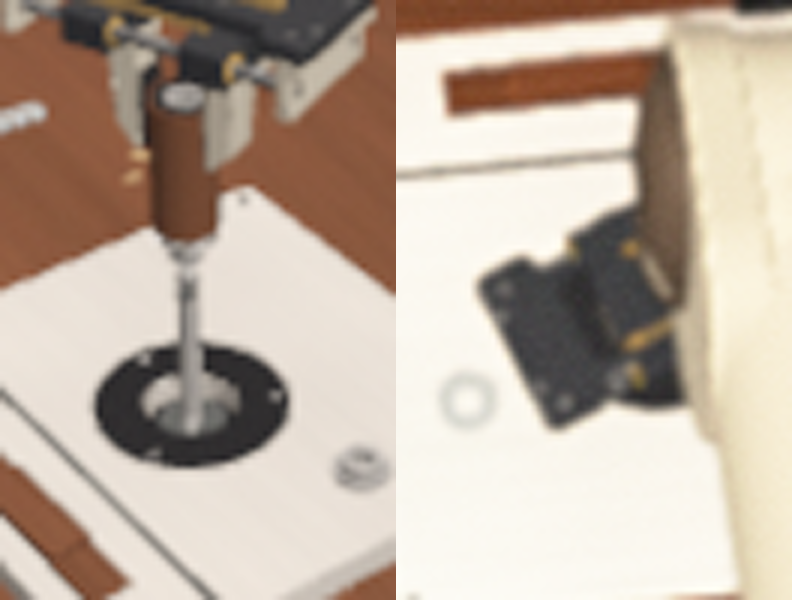

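The scene crop shows the drum centred at about (240,136) on its top face, just above the spindle at (241,162) and close to its axis. Next I'll use the held drum, whose pose is known, to measure the local camera bias.

```bash
python3 - <<'E'
import pickle
from m import *
C=pickle.load(open("s1.pkl","rb"))["scene"]
np.set_printoptions(precision=2,suppress=True)
f=C["frame"].astype(int)
# sub-pixel midlines: drum (brown vs. others) and spindle per row
print(f[140:160:4,230:252,0]);print(f[140:160:4,230:252,2])
print(f[168:182:3,230:252].max(2))
p=blob(C,(234,131,12,10),lambda h:(h[...,1]<60)&(h[...,2]>120));print("ring",p[:2])
t=np.array([545.2,-90.0])
print(proj(C,[[*t,z] for z in(235,200,150,118,70,20)]))
q=blob(C,(220,172,44,40),lambda h:h[...,2]<95);print("throat",q[:2])
E
```

```text
[[159 160 154 120  56  69  77  87  97 106 110 113 113 117 141 160 160 160
  173 188 188 176]
 [144 147 159 150  93  74  75  86  96 100 107 109 113 106 129 160 160 164
  178 183 166 148]
 [140 155 173 164 129  81  74  86  96 100 107 110 114 114 123 130 130 142
  142 141 141 141]
 [142 143 143 143 129  92  74  87  95 100 106 110 113 116 115 113 133 187
  219 213 200 220]
 [132 136 137 139 128  93  75  87  95 101 106 111 114 115 114 111 162 216
  235 235 235 236]]
[[126 135 130 101  40  33  35  38  44  47  50  51  50  73 114 135 135 136
  147 161 160 140]
 [ 64  73 102 103  47  36  35  39  45  45  48  48  49  59 105 135 134 139
  152 152 122  82]
 [ 64  78  93  83  57  37  34  40  45  45  48  50  52  56  80  89  68  64
   64  63  63  63]
 [ 64  65  64  65  58  42  34  41  45  46  49  49  49  53  53  52  91 160
  195 189 179 200]
 [ 59  61  60  62  58  42  36  39  43  46  48  50  52  51  52  50 136 198
  216 217 217 217]]
[[233 232 232 232 232 233 233 232 222 182 115 107 148 210 232 233 233 233
  233 233 233 233]
 [232 233 234 234 233 232 232 232 232 206 128 154 174 210 232 232 232 233
  234 233 234 234]
 [232 232 232 232 232 232 233 233 232 205 125 152 170 207 233 232 232 233
  233 234 234 234]
 [234 233 233 223 204 193 182 165 131 115 119 151 152 120 108 139 157 171
  185 202 217 226]
 [116  58  59 112 122  63  48  48  47  67 114 150 162 137  48  48  48  49
   47  47  49  49]]
ring (array([242.78, 137.  ]), array([ 6.05, 12.52]))
[[240.04 135.53]
 [240.37 144.87]
 [240.81 157.59]
 [241.08 165.36]
 [241.47 176.52]
 [241.85 187.56]]
throat (array([241.41, 187.1 ]), array([20.13, 31.75]))
```

```bash
python3 go.py 543.2 -93.2 178
```

```text
t 8.2 p [545.213 -90.5   201.673] yaw_y 2.0275 zaxis [-0.  0. -1.] F [ 0.592  0.342 -2.534] M [ 0.086 -0.003 -0.055] w 37.68 29.8809217417147 
q [ 0.474  0.355 -0.439  1.823  0.176  1.002  1.991]
tool shift mm [ 2.995 -1.544 23.673]
```

```bash
python3 -m crank '[[0.0015,-0.0008,0.004,0],[0.0015,-0.0007,0.004,0],[0,0,0.004,0],[0,0,0.004,0],[0,0,0.003,0],[0,0,0.003,0],[0,0,0.0015,0],[0,0,0,0]]' 
python3 -m crank '[[0,0,0.001,0],[0,0,0.001,0],[0,0,0.001,0],[0,0,0.001,0],[0,0,0.001,0],[0,0,0.001,0],[0,0,0,0],[0,0,0,0]]' 
python3 go.py 543.2 -93.2 172
```

```text
time: 9.0
position: [543.0, -94.0, 177.9]
orientation: [-0.0, -0.226, 0.974, 0.0]
contact_force: [0.1, -0.2, -2.0]
grip_width: 0.408
gripper_force: 29.9
time: 9.8
position: [543.1, -94.0, 172.2]
orientation: [-0.0, -0.226, 0.974, 0.0]
contact_force: [-1.1, 0.6, -3.2]
grip_width: 0.411
gripper_force: 29.9
t 9.8 p [543.136 -94.042 172.169] yaw_y 2.026 zaxis [-0.  0. -1.] F [-1.099  0.621 -3.188] M [0.066 0.034 0.039] w 37.83 29.880936155095696 
q [ 0.471  0.388 -0.429  1.853  0.196  0.942  1.979]
tool shift mm [-0.427  0.728  0.169]
```

```bash
python3 -m crank '[[0,0,0.0005,0],[0,0,0.0005,0],[0,0,0.0005,0],[0,0,0.0005,0],[0,0,0.0005,0],[0,0,0.0005,0],[0,0,0,0],[0,0,0,0]]' 
python3 go.py 543.2 -93.2 172
```

```text
time: 10.6
position: [543.1, -94.1, 169.2]
orientation: [-0.0, -0.226, 0.974, 0.0]
contact_force: [1.0, 0.0, -3.2]
grip_width: 0.413
gripper_force: 29.9
t 10.6 p [543.147 -94.064 169.183] yaw_y 2.0261 zaxis [-0.  0. -1.] F [ 0.974  0.037 -3.227] M [0.037 0.008 0.034] w 38.01 29.880982898175716 
q [ 0.47   0.392 -0.428  1.856  0.198  0.936  1.978]
tool shift mm [-0.428  0.752 -2.817]
```

```bash
python3 -m crank '[[0,0,0.001,0],[0,0,0.002,0],[0,0,0.003,0],[0,0,0.004,0],[0,0,0.005,0],[0,0,0.005,0],[0,0,0.005,0],[0,0,0.005,0]]' 
python3 go.py 543.2 -93.2 77
```

```text
time: 11.4
position: [543.1, -94.0, 138.6]
orientation: [-0.0, -0.226, 0.974, 0.0]
contact_force: [-0.7, -0.2, -2.6]
grip_width: 0.408
gripper_force: 29.9
t 11.4 p [543.055 -94.036 138.628] yaw_y 2.026 zaxis [-0.  0. -1.] F [-0.743 -0.194 -2.594] M [ 0.075 -0.01  -0.031] w 37.5 29.88101362483576 
q [ 0.458  0.432 -0.417  1.879  0.222  0.876  1.958]
tool shift mm [-0.51   0.673 61.628]
```

```bash
python3 -m crank '[[0,0,0.007,0],[0,0,0.008,0],[0,0,0.008,0],[0,0,0.008,0],[0,0,0.008,0],[0,0,0.008,0],[0,0,0.008,0],[0,0,0.005,0]]' 
python3 -m crank '[[0,0,0.001,0],[0,0,0.001,0],[0,0,0.001,0],[0,0,0.001,0],[0,0,0.001,0],[0,0,0.001,0],[0,0,0,0],[0,0,0,0]]' 
python3 go.py 543.2 -93.2 70.8
```

```text
time: 12.2
position: [543.5, -94.5, 78.6]
orientation: [0.0, -0.226, 0.974, -0.0]
contact_force: [1.8, -2.5, -0.7]
grip_width: 0.41
gripper_force: 29.9
time: 13.0
position: [543.5, -94.3, 73.3]
orientation: [0.0, -0.226, 0.974, -0.0]
contact_force: [3.7, -4.6, -1.2]
grip_width: 0.409
gripper_force: 29.9
t 13.0 p [543.544 -94.339  73.334] yaw_y 2.0258 zaxis [ 0.001 -0.    -1.   ] F [ 3.673 -4.553 -1.164] M [-0.651 -0.659 -0.01 ] w 37.64 29.87997476826422 
q [ 0.427  0.527 -0.381  1.916  0.279  0.749  1.912]
tool shift mm [-0.19   1.176  2.533]
```

```bash
python3 -m crank '[[-0.0001,-0.0006,0,0],[0,0,0.0007,0],[0,0,0.0007,0],[0,0,0.0007,0],[0,0,0.0007,0],[0,0,0,0],[0,0,0,0],[0,0,0,0]]' 
python3 go.py 543.2 -93.2 70.8
```

```text
time: 13.8
position: [543.5, -94.4, 70.5]
orientation: [-0.0, -0.226, 0.974, 0.0]
contact_force: [0.8, -0.9, 3.0]
grip_width: 0.408
gripper_force: 29.9
t 13.8 p [543.488 -94.43   70.545] yaw_y 2.0261 zaxis [-0.  0. -1.] F [ 0.849 -0.9    2.995] M [-0.345 -0.187  0.011] w 37.5 29.897997990483418 
q [ 0.425  0.532 -0.38   1.916  0.281  0.745  1.911]
tool shift mm [-0.282  1.231 -0.255]
```

```bash
python3 -m crank '[[0,0,0.0006,0],[0,0,0,0.03],[0,0,0,0.04],[0,0,0,0.04],[0,0,0,0.04],[0,0,0,0.04],[0,0,0,0.04],[0,0,0,0.04]]' 
python3 go.py
```

```text
time: 14.6
position: [543.8, -94.3, 70.3]
orientation: [0.0, -0.092, 0.996, 0.0]
contact_force: [1.5, -1.9, 5.2]
grip_width: 0.408
gripper_force: 29.9
t 14.6 p [543.786 -94.337  70.34 ] yaw_y 1.7545 zaxis [ 0.001  0.    -1.   ] F [ 1.523 -1.872  5.173] M [-0.071  0.045  0.101] w 37.51 29.91404827684164 
q [ 0.374  0.523 -0.314  1.918  0.232  0.736  1.68 ]
```

```bash
python3 -m crank '[[0,0,0.0003,0.04],[0,0,0,0.04],[0,0,0,0.04],[0,0,0,0.04],[0,0,0,0.04],[0,0,0,0.04],[0,0,0,0.04],[0,0,0,0.04]]' 
python3 go.py
```

```text
time: 15.4
position: [543.9, -94.6, 69.5]
orientation: [0.0, 0.068, 0.998, 0.0]
contact_force: [2.6, -2.6, 3.0]
grip_width: 0.409
gripper_force: 30.0
t 15.4 p [543.855 -94.583  69.508] yaw_y 1.4344 zaxis [ 0.001 -0.    -1.   ] F [ 2.643 -2.601  3.045] M [-0.44  -0.301  0.039] w 37.67 29.951729904860258 
q [ 0.313  0.515 -0.237  1.92   0.175  0.725  1.409]
```

```bash
python3 -m crank '[[0,0,0.0005,0],[0,0,0.0005,0],[0,0,0.0004,0],[0,0,0,0],[0,0,0,0],[0,0,0,0],[0,0,0,0],[0,0,0,0]]' 
python3 go.py
```

```text
time: 16.2
position: [544.0, -94.6, 69.5]
orientation: [0.0, 0.067, 0.998, -0.0]
contact_force: [-1.6, -1.5, 12.2]
grip_width: 0.409
gripper_force: 30.0
t 16.2 p [543.973 -94.572  69.465] yaw_y 1.4366 zaxis [ 0.001 -0.    -1.   ] F [-1.604 -1.531 12.192] M [-0.295  0.553 -0.024] w 37.65 29.983616477111354 
q [ 0.313  0.515 -0.237  1.92   0.176  0.725  1.41 ]
```

```bash
python3 -m crank '[[0,0,-0.0002,0.03],[0,0,0,0.03],[0,0,0,0.04],[0,0,0,0.04],[0,0,0,0.04],[0,0,0,0.04],[0,0,0,0.04],[0,0,0,0.04]]' 
python3 go.py
```

```text
time: 17.0
position: [544.6, -95.1, 70.1]
orientation: [0.001, 0.216, 0.976, -0.0]
contact_force: [-2.1, -3.1, 14.3]
grip_width: 0.407
gripper_force: 30.0
t 17.0 p [544.65  -95.096  70.136] yaw_y 1.1349 zaxis [ 0.002 -0.001 -1.   ] F [-2.059 -3.084 14.259] M [-0.423  0.279  0.056] w 37.42 29.971446117851883 
q [ 0.255  0.508 -0.163  1.922  0.121  0.719  1.155]
```

```bash
python3 -m crank '[[0,0,-0.0006,0],[0,0,0,0.04],[0,0,0,0.04],[0,0,0,0.04],[0,0,0,0.04],[0,0,0,0.04],[0,0,0,0.04],[0,0,0,0]]' 
python3 go.py
```

```text
time: 17.8
position: [544.2, -95.0, 70.2]
orientation: [0.001, 0.331, 0.944, -0.0]
contact_force: [-0.6, -2.5, 11.8]
grip_width: 0.408
gripper_force: 30.0
t 17.8 p [544.189 -95.018  70.242] yaw_y 0.8954 zaxis [ 0.002 -0.001 -1.   ] F [-0.562 -2.517 11.828] M [-0.378  0.204  0.048] w 37.53 29.966283759567887 
q [ 0.208  0.504 -0.105  1.924  0.078  0.716  0.953]
```

```bash
python3 -m crank '[[0,0,0,0.03],[0,0,0,0.03],[0,0,0,0.03],[0,0,0,0.03],[0,0,0,0.03],[0,0,0,0.03],[0,0,0,0.03],[0,0,0,0.03]]' 
python3 go.py
python3 -m crank '[[0,0,0,0.03],[0,0,0,0.03],[0,0,0,0.03],[0,0,0,0.03],[0,0,0,0.03],[0,0,0,0.03],[0,0,0,0.03],[0,0,0,0.03]]' 
python3 go.py
```

```text
time: 18.6
position: [544.2, -95.2, 70.2]
orientation: [0.001, 0.442, 0.897, 0.0]
contact_force: [-0.8, -3.1, 11.7]
grip_width: 0.411
gripper_force: 30.0
t 18.6 p [544.191 -95.187  70.227] yaw_y 0.6552 zaxis [ 0.002 -0.001 -1.   ] F [-0.77  -3.138 11.715] M [-0.538  0.228  0.077] w 37.83 29.968931120820343 
q [ 0.161  0.502 -0.046  1.925  0.035  0.713  0.75 ]
time: 19.4
position: [544.2, -95.4, 70.2]
orientation: [0.001, 0.546, 0.838, 0.0]
contact_force: [-1.5, -4.0, 10.7]
grip_width: 0.408
gripper_force: 30.0
t 19.4 p [544.174 -95.448  70.213] yaw_y 0.415 zaxis [ 0.002 -0.001 -1.   ] F [-1.456 -4.005 10.727] M [-0.709  0.185  0.091] w 37.53 29.971420986112207 
q [ 0.114  0.502  0.013  1.927 -0.008  0.711  0.547]
```

```bash
python3 -m crank '[[0,0,-0.001,0],[0,0,-0.001,0],[0,0,-0.001,0],[0,0,0,0],[0,0,0,0],[0,0,0,0],[0,0,0,0],[0,0,0,0]]' 
python3 go.py
```

```text
time: 20.2
position: [543.4, -95.3, 71.2]
orientation: [0.0, 0.546, 0.838, -0.0]
contact_force: [3.9, -4.0, -3.5]
grip_width: 0.408
gripper_force: 29.9
t 20.2 p [543.385 -95.27   71.175] yaw_y 0.4163 zaxis [-0.    -0.001 -1.   ] F [ 3.872 -3.982 -3.544] M [-1.078 -0.816  0.059] w 37.56 29.93127222871408 
q [ 0.114  0.5    0.012  1.927 -0.008  0.715  0.548]
```

```bash
python3 -m crank '[[-0.0007,0.0003,0,0],[-0.0006,0.0002,0,0],[0,0,0,0.04],[0,0,0,0.06],[0,0,0,0.1],[0,0,0,0.1],[0,0,0,0],[0,0,0,0]]' 
python3 go.py
```

```text
time: 21.0
position: [543.6, -95.4, 71.3]
orientation: [-0.001, 0.664, 0.748, -0.001]
contact_force: [0.6, -3.3, -4.1]
grip_width: 0.405
gripper_force: 29.9
t 21.0 p [543.616 -95.365  71.334] yaw_y 0.1191 zaxis [-0.002  0.    -1.   ] F [ 0.637 -3.336 -4.111] M [-0.752 -0.2   -0.013] w 37.29 29.931291695684195 
q [ 0.057  0.502  0.085  1.927 -0.062  0.717  0.297]
```

```bash
python3 -m crank '[[-0.0008,0.0001,0,0],[0,0,0,0.03],[0,0,0,0.03],[0,0,0,0],[0,0,0,0],[0,0,0,0],[0,0,0,0],[0,0,0,0]]' 
python3 go.py; python3 -c "
from rig import snapshot
import cv2
f=snapshot('scene')['frame'][100:220,190:300,::-1];cv2.imwrite('pics/c2.png',cv2.resize(f,None,fx=5,fy=5,interpolation=2))"
```

```text
time: 21.8
position: [544.0, -95.9, 71.7]
orientation: [-0.001, 0.687, 0.727, -0.0]
contact_force: [-3.6, 0.5, -2.4]
grip_width: 0.409
gripper_force: 29.9
t 21.8 p [544.016 -95.921  71.654] yaw_y 0.0563 zaxis [-0.001  0.001 -1.   ] F [-3.637  0.532 -2.438] M [-0.022  0.643 -0.031] w 37.63 29.93554662214592 
q [ 0.046  0.502  0.1    1.926 -0.074  0.718  0.246]
```

View pics/c2.png

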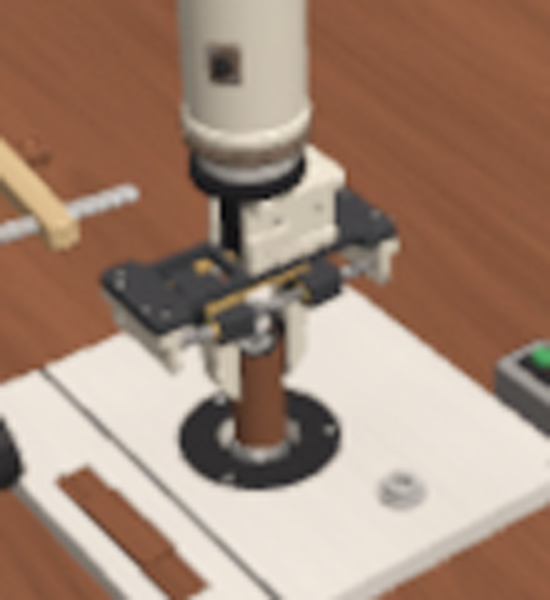

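The picture shows the drum upright in the throat on the spindle, not yet dropped. I'll centre it, then press lightly and turn finely around the expected notch angle.

```bash
python3 -m crank '[[0,-0.0004,0,0.03],[0,0,0.001,0.03],[0,0,0.001,0],[0,0,0.0004,0.02],[0,0,0,0.02],[0,0,0,0.02],[0,0,0,0.02],[0,0,0,0]]' 
python3 go.py
python3 -m crank '[[0,0,0,0.02],[0,0,0,0.02],[0,0,0,0.02],[0,0,0,0.02],[0,0,0,0],[0,0,0,0],[0,0,0,0],[0,0,0,0]]' 
python3 go.py
```

```text
time: 22.65
position: [544.0, -96.5, 69.4]
orientation: [-0.0, 0.736, 0.677, -0.0]
contact_force: [-5.3, -0.5, -0.8]
grip_width: 0.404
gripper_force: 29.9
t 22.65 p [543.979 -96.462  69.386] yaw_y -0.0846 zaxis [-0.001 -0.    -1.   ] F [-5.284 -0.513 -0.791] M [-0.178  0.915  0.22 ] w 37.18 29.935710718855262 
q [ 0.019  0.507  0.135  1.929 -0.1    0.713  0.128]
time: 23.45
position: [544.0, -96.2, 70.1]
orientation: [-0.0, 0.763, 0.647, -0.0]
contact_force: [-7.3, 0.7, 5.0]
grip_width: 0.406
gripper_force: 30.0
t 23.45 p [543.967 -96.21   70.054] yaw_y -0.1644 zaxis [-0.001  0.    -1.   ] F [-7.263  0.709  4.953] M [0.017 1.598 0.068] w 37.4 29.96603977982886 
q [ 0.004  0.507  0.154  1.929 -0.114  0.715  0.061]
```

```bash
python3 -m crank '[[-0.0001,-0.0008,0,0],[0,0,0.0004,-0.02],[0,0,0,-0.02],[0,0,0.0003,-0.01],[0,0,0,-0.01],[0,0,0,0],[0,0,0,0],[0,0,0,0]]' 
python3 go.py
```

```text
time: 24.25
position: [544.1, -96.1, 69.8]
orientation: [0.0, 0.743, 0.669, 0.001]
contact_force: [-6.5, 1.3, 8.1]
grip_width: 0.408
gripper_force: 30.0
t 24.25 p [544.053 -96.097  69.83 ] yaw_y -0.1041 zaxis [ 0.001  0.    -1.   ] F [-6.465  1.278  8.08 ] M [ 0.14   1.395 -0.093] w 37.54 29.971184340538457 
q [ 0.016  0.506  0.139  1.93  -0.104  0.712  0.112]
```

```bash
python3 -m crank '[[0,-0.0003,0,-0.015],[0,-0.0003,0,-0.015],[0,0,0,0],[0,0,0,-0.01],[0,0,0,0],[0,0,0,0],[0,0,0,0],[0,0,0,0]]' 
python3 go.py
```

```text
time: 25.05
position: [543.9, -96.3, 69.0]
orientation: [0.001, 0.729, 0.684, 0.001]
contact_force: [1.2, -0.3, -1.9]
grip_width: 0.407
gripper_force: 29.9
t 25.05 p [543.947 -96.271  69.027] yaw_y -0.0639 zaxis [ 0.002 -0.    -1.   ] F [ 1.239 -0.34  -1.903] M [-0.022 -0.562  0.017] w 37.47 29.93371616816148 
q [ 0.023  0.506  0.129  1.931 -0.096  0.708  0.146]
```

```bash
python3 -m crank '[[0,0,0.0006,0],[0,0,0.0006,0],[0,0,0.0006,0],[0,0,0.0006,0],[0,0,0,0],[0,0,0,0],[0,0,0,0],[0,0,0,0]]' 
python3 go.py
```

```text
time: 25.85
position: [543.3, -96.6, 66.6]
orientation: [0.0, 0.729, 0.684, 0.0]
contact_force: [3.7, -2.2, 0.3]
grip_width: 0.407
gripper_force: 29.9
t 25.85 p [543.342 -96.57   66.58 ] yaw_y -0.0641 zaxis [ 0.001 -0.    -1.   ] F [ 3.706 -2.174  0.299] M [-0.608 -0.936  0.131] w 37.44 29.93540498195216 
q [ 0.024  0.51   0.129  1.933 -0.097  0.704  0.146]
```

```bash
python3 -m crank '[[0,0.0004,0.0006,0],[0,0,0.0006,0],[0,0,0.0006,0],[0,0,0.0006,0],[0,0,0.0005,0],[0,0,0,0],[0,0,0,0],[0,0,0,0]]' 
python3 go.py
```

```text
time: 26.65
position: [543.5, -96.5, 64.4]
orientation: [0.0, 0.729, 0.684, 0.0]
contact_force: [1.5, -1.1, 9.9]
grip_width: 0.407
gripper_force: 30.0
t 26.65 p [543.538 -96.542  64.438] yaw_y -0.0641 zaxis [ 0.001 -0.    -1.   ] F [ 1.488 -1.147  9.879] M [-0.681 -0.181  0.169] w 37.48 29.965370551217347 
q [ 0.025  0.513  0.128  1.933 -0.097  0.701  0.147]
```

```bash
python3 -m crank '[[0,0,0.0005,0],[0,0,0.0004,0],[0,0,0,0],[0,0,0,0],[0,0,0,0],[0,0,-0.0006,0],[0,0,-0.0005,0],[0,0,0,0]]' 
python3 go.py
```

```text
time: 27.45
position: [543.5, -96.6, 64.4]
orientation: [0.0, 0.729, 0.684, 0.0]
contact_force: [1.2, -1.3, 8.0]
grip_width: 0.405
gripper_force: 30.0
t 27.45 p [543.502 -96.577  64.436] yaw_y -0.0641 zaxis [ 0.001 -0.    -1.   ] F [ 1.197 -1.297  7.964] M [-0.63  -0.287  0.198] w 37.27 29.959450790192932 
q [ 0.025  0.513  0.128  1.933 -0.097  0.701  0.147]
```

```bash
python3 -m crank '[[0,0,-0.0006,0],[0,0,0,0],[0,0,0,0],[0,0,-0.005,0],[0,0,-0.012,0],[0,0,-0.02,0],[0,0,-0.03,0],[0,0,-0.03,0]]' 0.3
python3 go.py 494.3 8.3 60 -0.064
python3 - <<'E'
from rig import snapshot
import cv2
f=snapshot('scene')['frame'][100:220,190:300,::-1];cv2.imwrite('pics/c3.png',cv2.resize(f,None,fx=5,fy=5,interpolation=2))
E
```

```text
time: 28.25
position: [542.9, -96.2, 162.9]
orientation: [-0.0, 0.729, 0.684, -0.0]
contact_force: [0.7, -0.4, 0.9]
grip_width: 0.697
gripper_force: 0.0
t 28.25 p [542.882 -96.217 162.873] yaw_y -0.0641 zaxis [-0.001  0.    -1.   ] F [ 0.698 -0.352  0.88 ] M [-0.111 -0.038  0.01 ] w 64.15 0.0 
q [ 0.005  0.369  0.149  1.877 -0.069  0.902  0.123]
tool shift mm [101.184 -55.108 102.917]
turn (mod pi) -7.478915741843117e-05
```

View pics/c3.png

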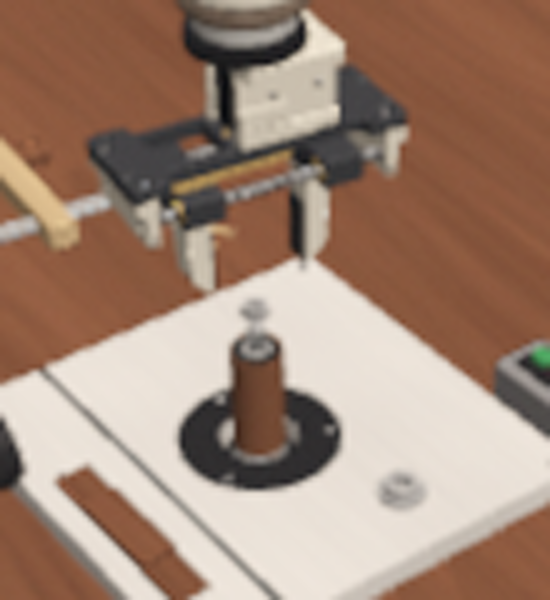

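The crop shows the drum standing square in the throat with the spindle above it, and the washer undisturbed at about (270.5,198). Next is the washer.

```bash
python3 -m crank '[[0.018,-0.01,0,0],[0.024,-0.013,0,0],[0.024,-0.013,0.005,0],[0.02,-0.011,0.015,0],[0.015,-0.0082,0.025,0],[0,0,0.03,0],[0,0,0.025,0],[0,0,0.01,0]]' 
python3 go.py 494 8.2 25.2 -0.064
```

```text
time: 29.1
position: [493.3, 8.2, 50.0]
orientation: [-0.001, 0.729, 0.684, -0.001]
contact_force: [-1.3, -1.1, 0.8]
grip_width: 0.7
gripper_force: 0.0
t 29.1 p [493.263   8.204  49.98 ] yaw_y -0.0635 zaxis [-0.003 -0.    -1.   ] F [-1.335 -1.068  0.785] M [-0.13   0.041 -0.011] w 64.41 0.0 
q [-0.145  0.461  0.089  2.075 -0.069  0.611 -0.073]
tool shift mm [ 0.051  0.804 24.778]
turn (mod pi) 0.0004967675763580814
```

```bash
python3 -m crank '[[0,0.0004,0.007,0],[0,0,0.007,0],[0,0,0.006,0],[0,0,0.003,0],[0,0,0.0013,0],[0,0,0,0],[0,0,0,0],[0,0,0,0]]' 
python3 go.py 494 8.2 25.5 -0.064
python3 -c "
from rig import snapshot
import cv2
f=snapshot('scene')['frame'][150:230,220:320,::-1];cv2.imwrite('pics/c4.png',cv2.resize(f,None,fx=6,fy=6,interpolation=2))"
```

```text
time: 29.9
position: [495.3, 8.1, 27.3]
orientation: [0.0, 0.729, 0.684, 0.0]
contact_force: [0.9, 0.5, 0.1]
grip_width: 0.698
gripper_force: 0.0
t 29.9 p [495.272   8.051  27.297] yaw_y -0.064 zaxis [ 0.001  0.    -1.   ] F [0.909 0.54  0.057] M [-0.12   0.062  0.051] w 64.18 0.0 
q [-0.139  0.504  0.083  2.079 -0.075  0.56  -0.067]
tool shift mm [ 0.067 -1.28   1.797]
turn (mod pi) -6.261071759050552e-06
```

View pics/c4.png

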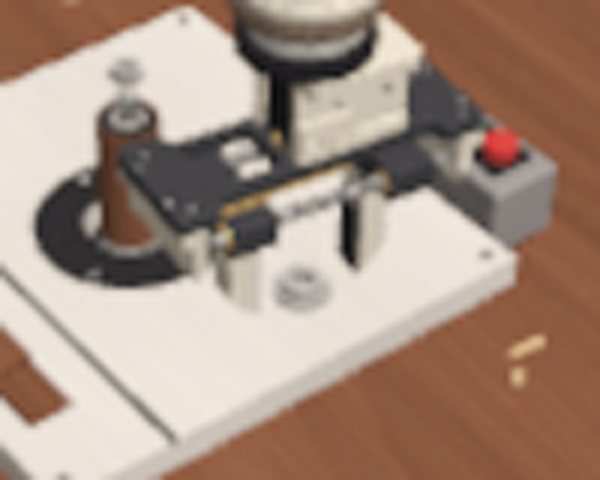

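The washer at crop (302,288) lies midway between the fingertips at (245,305) and (360,265).

```bash
python3 -m crank '[[0,0,0.001,0],[0,0,0.0007,0],[0,0,0,0],[0,0,0,0],[0,0,0,0],[0,0,0,0],[0,0,0,0],[0,0,0,0]]' 
python3 go.py 494 8.2 25.5 -0.064
python3 -m crank '[[0,0,0,0],[0,0,0,0],[0,0,0,0],[0,0,0,0],[0,0,0,0],[0,0,0,0],[0,0,0,0],[0,0,0,0]]' 0.8
python3 go.py 494 8.2 25.5 -0.064
```

```text
time: 30.75
position: [495.1, 8.0, 25.3]
orientation: [-0.0, 0.729, 0.684, 0.0]
contact_force: [0.6, -0.3, 0.3]
grip_width: 0.703
gripper_force: 0.0
t 30.75 p [495.058   8.007  25.319] yaw_y -0.064 zaxis [ 0.  0. -1.] F [ 0.638 -0.296  0.264] M [-0.113  0.049  0.014] w 64.64 0.0 
q [-0.139  0.508  0.082  2.08  -0.076  0.556 -0.066]
tool shift mm [ 0.125 -1.068 -0.181]
turn (mod pi) -2.3174560431105107e-05
time: 31.55
position: [495.0, 8.1, 25.3]
orientation: [-0.0, 0.729, 0.684, -0.0]
contact_force: [0.7, 0.4, -0.7]
grip_width: 0.242
gripper_force: 30.0
t 31.55 p [494.967   8.053  25.296] yaw_y -0.0639 zaxis [-0.  0. -1.] F [ 0.718  0.424 -0.693] M [-0.132  0.124  0.002] w 22.22 30.000018859282136 
q [-0.139  0.508  0.082  2.08  -0.076  0.556 -0.066]
tool shift mm [ 0.085 -0.974 -0.204]
turn (mod pi) 0.00010877424085431464
```

```bash
python3 -m crank '[[0,0,0,0],[0,0,0,0],[0,0,0,-0.1],[0,0,0,-0.14],[0,0,0,-0.14],[0,0,0,-0.14],[0,0,0,-0.14],[0,0,0,-0.14]]' 0.6
python3 -m crank '[[0,0,0,-0.14],[0,0,0,-0.06],[0,0,0,0],[0,0,0,0],[0,0,0,0],[0,0,0,0],[0,0,0,0],[0,0,0,0]]'
python3 -m crank '[[0,0,0,0],[0,0,0,0],[0,0,0,0],[0,0,0,0],[0,0,0,0],[0,0,0,0],[0,0,0,0],[0,0,0,0]]' 0.8
python3 go.py 494 8.2 25.5 -0.064
```

```text
time: 32.35
position: [495.1, 8.0, 25.3]
orientation: [0.0, 0.403, 0.915, 0.0]
contact_force: [0.3, -0.9, -0.2]
grip_width: 0.4
gripper_force: 0.0
time: 33.15
position: [495.0, 8.1, 25.3]
orientation: [-0.0, 0.312, 0.95, -0.0]
contact_force: [-0.2, -0.0, 0.1]
grip_width: 0.406
gripper_force: 0.0
time: 33.95
position: [495.0, 8.0, 25.3]
orientation: [-0.0, 0.312, 0.95, 0.0]
contact_force: [-0.7, 0.9, 0.0]
grip_width: 0.242
gripper_force: 30.0
t 33.95 p [495.047   8.037  25.305] yaw_y 0.936 zaxis [-0.  0. -1.] F [-0.721  0.88   0.026] M [-0.002 -0.03  -0.01 ] w 22.23 29.999807649292052 
q [ 0.074  0.514 -0.173  2.073  0.158  0.567  0.725]
tool shift mm [ 0.939 -0.49  -0.195]
turn (mod pi) 1.0000141840705377
```

```bash
python3 -m crank '[[0,0,-0.004,0],[0,0,-0.014,0],[0,0,-0.02,0],[0,0,-0.022,0],[0,0,-0.022,0],[0,0,-0.02,0],[0,0,-0.015,0],[0,0,-0.006,0]]' 
python3 go.py 543.1 -96.4 148
```

```text
time: 34.75
position: [496.2, 8.0, 150.9]
orientation: [0.002, 0.312, 0.95, 0.001]
contact_force: [0.2, 0.5, -0.5]
grip_width: 0.238
gripper_force: 30.0
t 34.75 p [496.247   8.033 150.928] yaw_y 0.936 zaxis [ 0.004 -0.    -1.   ] F [ 0.237  0.495 -0.506] M [ 0.022 -0.058 -0.01 ] w 21.86 29.999963853042573 
q [ 0.116  0.301 -0.217  2.009  0.087  0.837  0.786]
tool shift mm [-99.647 -56.309   3.109]
```

```bash
python3 -m crank '[[-0.015,-0.0083,0,0],[-0.025,-0.014,0,0],[-0.025,-0.014,0,0],[-0.02,-0.0112,0,0],[-0.0152,-0.0083,0,0],[0,0,0,0],[0,0,0,0],[0,0,0,0]]' 
python3 go.py 543.1 -96.4 128
python3 -c "
from rig import snapshot
import cv2
f=snapshot('scene')['frame'][110:200,190:300,::-1];cv2.imwrite('pics/c5.png',cv2.resize(f,None,fx=6,fy=6,interpolation=2))"
```

```text
time: 35.55
position: [542.1, -94.6, 148.1]
orientation: [-0.001, 0.311, 0.95, 0.0]
contact_force: [-0.4, -0.9, -0.3]
grip_width: 0.243
gripper_force: 30.0
t 35.55 p [542.064 -94.645 148.116] yaw_y 0.9378 zaxis [-0.001  0.001 -1.   ] F [-0.35  -0.866 -0.297] M [0.022 0.013 0.01 ] w 22.38 30.000008032657206 
q [ 0.261  0.391 -0.168  1.881  0.082  0.877  0.991]
tool shift mm [-1.9   -0.807 20.113]
```

View pics/c5.png

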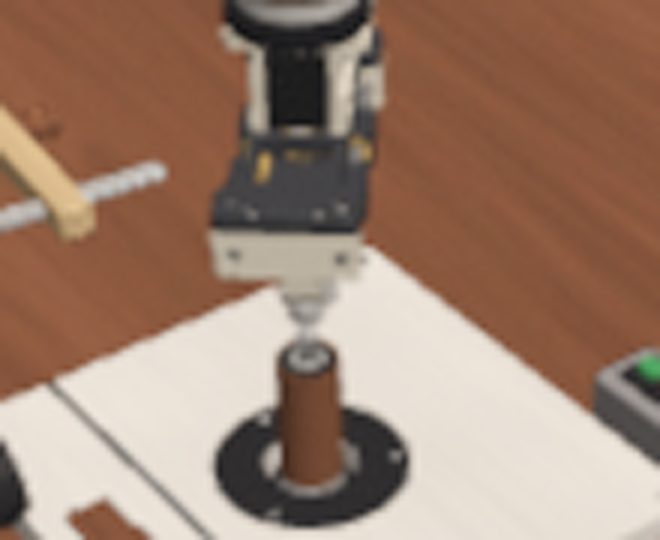

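The picture shows the gripper with the washer above the spindle at about (241,161), aligned in columns. I'll descend to just above the tip and check.

```bash
python3 -m crank '[[-0.0015,-0.0007,0.004,0],[0,0,0.005,0],[0,0,0.005,0],[0,0,0.004,0],[0,0,0.003,0],[0,0,0,0],[0,0,0,0],[0,0,0,0]]' 
python3 go.py 543.1 -96.4 120
```

```text
time: 36.4
position: [543.6, -97.8, 127.5]
orientation: [0.0, 0.312, 0.95, 0.0]
contact_force: [0.4, -0.8, -1.5]
grip_width: 0.244
gripper_force: 30.0
t 36.4 p [543.62  -97.803 127.488] yaw_y 0.936 zaxis [ 0. -0. -1.] F [ 0.389 -0.809 -1.544] M [-0.043  0.048  0.014] w 22.42 30.000008759088814 
q [ 0.261  0.422 -0.163  1.891  0.089  0.835  0.988]
tool shift mm [1.253 0.819 7.488]
```

```bash
python3 -m crank '[[0.0012,0.0007,0.001,0],[0,0,0.0015,0],[0,0,0.0015,0],[0,0,0.001,0],[0,0,0.001,0],[0,0,0.001,0],[0,0,0,0],[0,0,0,0]]' 
python3 go.py 543.1 -96.4 120
```

```text
time: 37.2
position: [542.8, -96.5, 120.3]
orientation: [-0.0, 0.312, 0.95, -0.0]
contact_force: [-0.3, 0.5, -0.2]
grip_width: 0.243
gripper_force: 30.0
t 37.2 p [542.84  -96.524 120.267] yaw_y 0.9361 zaxis [-0.  0. -1.] F [-0.252  0.459 -0.24 ] M [0.036 0.023 0.007] w 22.39 29.999857305083424 
q [ 0.258  0.431 -0.162  1.898  0.092  0.82   0.984]
tool shift mm [-0.136  0.254  0.267]
```

```bash
python3 -m crank '[[0,0,0.001,0],[0,0,0.001,0],[0,0,0.001,0],[0,0,0.001,0],[0,0,0.001,0],[0,0,0.001,0],[0,0,0,0],[0,0,0,0]]' 
python3 go.py 543.1 -96.4 103.3
```

```text
time: 38.0
position: [543.0, -96.4, 114.2]
orientation: [0.0, 0.312, 0.95, 0.0]
contact_force: [-0.1, 0.7, -1.5]
grip_width: 0.245
gripper_force: 30.0
t 38.0 p [542.977 -96.408 114.248] yaw_y 0.9361 zaxis [ 0.  0. -1.] F [-0.144  0.656 -1.53 ] M [ 0.06  -0.235  0.036] w 22.55 29.99977468047291 
q [ 0.257  0.44  -0.161  1.902  0.094  0.808  0.982]
tool shift mm [-0.093  0.078 10.948]
```

```bash
python3 -m crank '[[0,0,0.0015,0],[0,0,0.0015,0],[0,0,0.0015,0],[0,0,0.0015,0],[0,0,0.0015,0],[0,0,0.001,0],[0,0,0.0005,0],[0,0,0,0]]' 
python3 go.py 543.1 -96.4 103.3
python3 -m crank '[[0,0,0.0005,0],[0,0,0.0005,0],[0,0,0.0005,0],[0,0,0.0003,0],[0,0,0.0003,0],[0,0,0,0],[0,0,0,0],[0,0,0,0]]' 
python3 go.py 543.1 -96.4 103.3
```

```text
time: 38.8
position: [543.0, -96.4, 105.3]
orientation: [0.0, 0.312, 0.95, 0.0]
contact_force: [1.7, 0.8, 0.1]
grip_width: 0.241
gripper_force: 30.0
t 38.8 p [542.989 -96.407 105.261] yaw_y 0.9361 zaxis [ 0.  0. -1.] F [1.714 0.768 0.105] M [ 0.256 -0.372  0.012] w 22.16 29.999833346810192 
q [ 0.255  0.453 -0.159  1.907  0.097  0.789  0.979]
tool shift mm [-0.085  0.071  1.961]
time: 39.6
position: [543.0, -96.4, 103.3]
orientation: [0.0, 0.312, 0.95, 0.0]
contact_force: [0.4, 2.1, 1.3]
grip_width: 0.247
gripper_force: 30.0
t 39.6 p [543.012 -96.447 103.293] yaw_y 0.9361 zaxis [ 0.  0. -1.] F [0.368 2.148 1.309] M [ 0.312 -0.361  0.034] w 22.73 30.00022985273972 
q [ 0.255  0.456 -0.159  1.908  0.098  0.785  0.979]
tool shift mm [-0.043  0.09  -0.007]
```

```bash
python3 -m crank '[[0,0,0.0003,0],[0,0,0.0003,0],[0,0,0.0002,0],[0,0,0,0],[0,0,0,0],[0,0,0,0],[0,0,0,0],[0,0,0,0]]' 
python3 go.py 543.1 -96.4 103.3
```

```text
time: 40.4
position: [543.2, -96.5, 103.2]
orientation: [0.0, 0.312, 0.95, 0.0]
contact_force: [-0.6, 2.3, 7.2]
grip_width: 0.243
gripper_force: 30.0
t 40.4 p [543.161 -96.518 103.201] yaw_y 0.9361 zaxis [ 0.001 -0.    -1.   ] F [-0.607  2.295  7.188] M [ 0.405  0.102 -0.003] w 22.35 30.001352853141725 
q [ 0.255  0.456 -0.158  1.908  0.099  0.785  0.978]
tool shift mm [ 0.119  0.059 -0.099]
```

Firm contact at exactly the expected height. I'll release, lift clear, retreat and look.

```bash
python3 -m crank '[[0,0,-0.0006,0],[0,0,0,0],[0,0,0,0],[0,0,0,0],[0,0,-0.005,0],[0,0,-0.015,0],[0,0,-0.03,0],[0,0,-0.03,0]]' 0.4
python3 -m crank '[[0.02,0.01,-0.02,0],[0.03,0.015,-0.01,0],[0.03,0.015,0,0],[0.03,0.015,0,0],[0.03,0.015,0,0],[0.02,0.01,0,0],[0,0,0,0],[0,0,0,0]]'
python3 go.py
python3 - <<'E'
from rig import snapshot
import cv2,pickle,numpy as np
S={n:snapshot(n) for n in("scene","top")};pickle.dump(S,open("s2.pkl","wb"))
c=lambda n,x,y,w,h,k:cv2.resize(S[n]["frame"][y:y+h,x:x+w,::-1],None,fx=k,fy=k,interpolation=cv2.INTER_CUBIC)
cv2.imwrite("pics/c6.png",np.hstack([c("scene",210,135,66,90,6),c("top",250,150,66,90,6)]))
E
```

```text
time: 41.2
position: [542.2, -96.4, 183.6]
orientation: [-0.001, 0.312, 0.95, -0.0]
contact_force: [0.4, -0.3, 0.3]
grip_width: 0.602
gripper_force: 0.0
time: 42.0
position: [461.7, 62.7, 213.4]
orientation: [0.0, 0.312, 0.95, -0.0]
contact_force: [-0.1, 0.8, -0.8]
grip_width: 0.599
gripper_force: 0.0
t 42.0 p [461.652  62.672 213.381] yaw_y 0.9371 zaxis [ 0.001 -0.    -1.   ] F [-0.103  0.838 -0.811] M [-0.035 -0.042 -0.02 ] w 55.11 0.0 
q [ 0.063  0.168 -0.281  2.015  0.057  0.966  0.69 ]
```

View pics/c6.png

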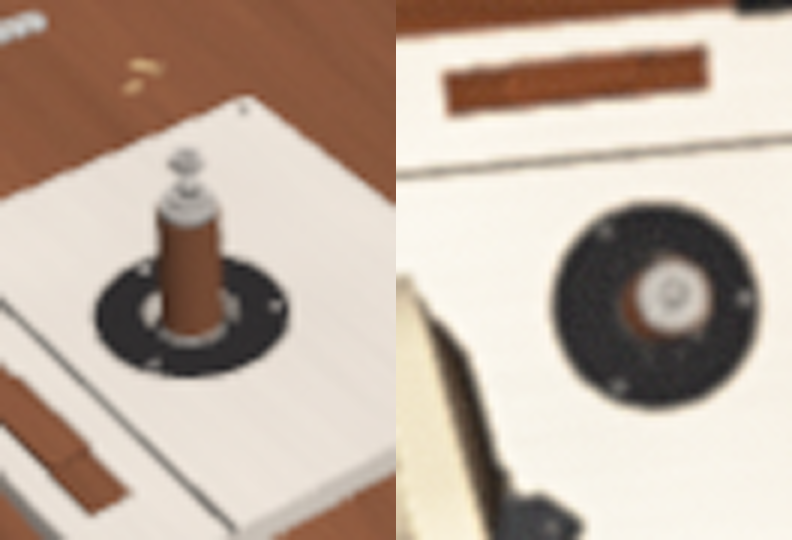

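The washer lies flat and centred on the drum, at scene (241,169) and top (296,199), with the spindle standing out above it. The gripper is clear, so I'm handing the job in.

```bash
python3 -c "
from rig import robot
print(robot.finish_job())"
```

```text
the job is handed in; nothing more can be done
None
```

The middle drum is fully home over the drive key, the clamp washer lies flat on top of it, the nut is left for you, and I handed the job in at about 42 s; no result came back.

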